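# Start the bench compressor from its control box

### The job

Start the workshop compressor from the grey control box with your fingertips: first tip the rocker over by pushing its raised end all the way down, then push the square plunger in to its stop, and last press the small round start button fully down, keep it down for two seconds and let go. Keep to that order, do not press the wide mushroom-shaped stop, and leave the loose things on and beside the box where they are.

Things in the scene. Friction and masses are not known exactly. Their poses are not given: they have to be found in the camera images.
- console: grey control box fixed on the bench, 290 mm (its x) by 230 mm (its y), flat top 80 mm above the bench. Origin: centre of its underside; x points away from the robot, yaw up to 0.45 rad either way. The four controls stand on its top in a 2 by 2 grid at x = -85 or +15 mm, y = -52 or +52 mm, one each, in any arrangement, all turned with the box.
- rocker_base: the rocker switch: grey paddle 64 mm (box x) by 36 mm (box y), bent in a shallow V, in a flat black frame 82 by 52 mm, 9 mm high. Origin: centre of the frame's underside, on the box top; axes as the box. The hinge line runs through the middle along y, 17 mm above the box top. Off: the half on the +x side is raised and the other lies level; on: the +x half lies level, the other stands up.
- rocker_far (a point): point on the upper face of the rocker's raised (+x) half, 22 mm from the hinge line. Off: about 25 mm above the box top. On: 17 mm above the box top and about 2 mm further to the box's +x. Push down here. The frame of this point tilts with the paddle.
- rocker (a joint): rocker angle, rad: starts at 0 to 0.05 (off), 0.4 = raised half pushed right down (on, its stop). It is stiff (about 3.5 N at this point) and stays where it is left.
- plunger_top (a point): centre of the top face of the square plunger: a grey square 30 by 30 mm in a black frame 50 by 50 mm and 8 mm high. Out, its top is 20.5 to 21.5 mm above the box top; pushed straight down to its stop, 13.5 mm.
- plunger (a joint): how far the plunger is pushed in, m: starts at 0 to 0.001, stop at 0.008. It takes about 4 N and stays in where it is left.
- start_top (a point): centre of the top face of the start button: a grey round button 22 mm in diameter in a round black collar 38 mm in diameter and 8 mm high. Out, its top is 19.5 mm above the box top; fully down, 13.5 mm.
- start (a joint): how far the start button is pressed, m: 0 = out, 0.006 = fully down (5 N). It springs back when released.
- stop_top (a point): centre of the top of the mushroom-shaped stop: a grey domed head 44 mm in diameter, its top 36 mm above the box top, on a round black base 44 mm in diameter. Not to be pressed.
- stop (a joint): how far the stop is pressed, m: 0 = out (as it must stay), 0.006 = fully in; it would stay in.
- socket: steel wrench socket, loose, 26 mm in diameter and 36 mm tall, standing on the far (+x) strip of the box top, on its +y half. Origin: centre of its underside. Leave alone.
- tin: small pale jar with a round cap, loose, 42 mm in diameter and 40 mm tall, standing on the far (+x) strip of the box top, on its -y half. Origin: centre of its underside. Leave alone.
- screwdriver: screwdriver lying loose on the bench beside the box, on the box's +y side. Leave alone.
- tape: black ring (empty reel), loose, 90 mm in diameter, 20 mm high, lying on the bench on the box's -y side. Leave alone.

How it is judged:
On the way, in this order (a step that is already met when the one before it is completed fails the run):
1. the rocker's raised end is pushed down (rocker on) (value of joint rocker above 0.34 rad), for 0.2 s.
2. the square plunger is pushed in to its stop (value of joint plunger above 0.0068 m and value of joint rocker above 0.34 rad), for 0.2 s.
3. the round start button is kept fully down for the time asked (1.5 s at least) (all of step 2 and value of joint start above 0.0048 m), for 1.5 s.
At the end, for the whole second after the job is handed in: The rocker is on (over 0.34 of 0.4 rad), the plunger is in (over 6.8 of 8 mm), the start button is out again (under 1 mm), the mushroom stop was not pressed (under 1.5 mm), and the four loose things are at rest within 15 mm of where they stood (all of step 2 and value of joint start below 0.001 m and value of joint stop below 0.0015 m and distance of each of socket, tin, screwdriver, tape from where it was at the start of the episode below 0.015 m and linear speed of each of socket, tin, screwdriver, tape below 0.02 m/s); the robot touches nothing.
It fails at once if the plunger is pushed in (over 4 mm) before the rocker is on (value of joint plunger above 0.004 m and value of joint rocker below 0.3 rad).
It fails at once if the start button is pressed (over 2 mm) before the rocker is on and the plunger is in (value of joint start above 0.002 m and (value of joint rocker below 0.3 rad or value of joint plunger below 0.006 m)).
It fails at once if the mushroom stop is pressed (over 1.5 mm) (value of joint stop above 0.0015 m).
It fails at once if a loose thing is lifted, carried or knocked from its place (over 15 mm) (distance of any of socket, tin, screwdriver, tape from where it was at the start of the episode above 0.015 m).
It also fails if it takes over 48 s, if anything falls off the work surface, if the arm or the gripper's body presses on something with over 40 N, if the wrist force passes 120 N, or if a joint passes its speed limit or range.

### The arm

A 6-joint arm with a two-finger parallel gripper is mounted at the origin on the work surface. World frame = base frame: x ahead of the robot, y to its left, z up, the work surface at z = 0. Lengths are in m, angles in rad, forces in N, time in s.
With the tool pointing down it reaches from about 0.225 to 0.875 m from the base axis. Payload 3.4 kg.
Tool frame: the origin (TCP) lies at the very end of the fingers, on their centre line; the grasp point (between the pads) lies 19 mm behind it; x points along the fingers, y is the direction in which the jaws open and shut, and the axes are right-handed (so a half turn about x gives the same grasp; the last joint's range is limited). The gripper opens to 85 mm and grips with 20 to 120 N. Pads are 22 mm wide; open, the fingers measure 114 mm over their backs; the gripper's body (76 mm by 85 mm) begins 54 mm behind the grasp point. The pads swing forward as they close: fully open they stand 13 mm farther back than shut.
Start: joints at [-0.121, 0.276, 1.505, -0, 1.361, -0.121], TCP at [0.575, -0, 0.231] pointing down, gripper open.
Joint ranges: [-2.89, 2.89], [-0.75, 2.08], [0.22, 2.7], [-1.18, 4.32], [0.11, 2.71], [-2.7, 2.7]. Speed limits (rad/s): [2.57, 2.57, 3.14, 3.14, 3.14, 3.14].

### API

Orientations are given as a unit quaternion [w, x, y, z].
In Python, from rig import manip gives the robot as it stands. The module is installed in compiled form; this text tells all that it offers.
- The arm moves only by the tool play_rows, never from a script. Its argument "plan" is a list that holds one entry, the list of rows, each a list of 5 numbers: the closure, from 0 (fully open) to 1 (shut), then the shift along the tool's x, y, z in m, then the turn about the tool's x in degrees. A call has 1 to 12 rows; each row is the pose to reach, as a shift and turn from the pose measured when the call began, along the tool's axes at that moment; what a row does not reach only later rows make up. A row lasts 1/10 s, in which the tool goes at most 50 mm and 8.59 degrees, less where a joint would pass 70% of its speed; a pose out of reach is approached as far as the arm can. A call with a gripper value outside its range is refused whole. The fingers move at their own pace and stop on an object; "grip_force" is the grip in N (left out, the last holds). Time passes only in rows, so rows that repeat a pose let the fingers close. It gives the time, the measured TCP pose, the force and the opening at its end, in the units of the state.
- manip.get_state(): the state, without advancing time (a new reading comes with each control period).
- manip.get_image(name): name is "scene" or "side" or "wrist"; returns (picture, depth): 420x560x3 uint8, red, green, blue; 420x560 float32, m along the optical axis (not along the pixel's ray), 0 where there is no reading.
- manip.camera_params(name): a dict with "intrinsics" (3x3 intrinsics, pixels), "R" (3x3) and "t" (3): a world point X has camera coordinates R X + t; the wrist camera has in their place "mount" (4x4, takes a point from camera to tool coordinates, whose origin is the TCP and whose axes are the tool frame's). Camera axes: x right, y down, z forward; pixel columns grow to the right and rows downward; lengths in m; the calibration is good to about 2 mm. A picture is of the moment at which its call begins: read the wrist's pose just before it. camera_params takes no time and is no camera call.
- manip.sign_off(): hands the job in, once; it reports no verdict.
The state is a dict: "clock": time; "qpos": joint angles; "qd": joint speeds; "effort": joint torques, N m; "position": TCP position; "ee_rot": TCP orientation; "contact_force": force on the tool from outside, world axes, zero at the start; "moment": the same for the moment, N m; "width": finger opening in m.
Only numpy, scipy, OpenCV 4.12 (cv2) and the standard library are available. Lean on these libraries where they do the work, as an engineer would, in place of code of your own. Each camera call takes 0.05 s, during which the arm holds its last target.

## Working session

There is one attempt and no reset: what is moved stays moved. The work goes in short steps, Python scripts to look and compute and a tool call to move; the robot and the scene stay as the last step left them, time stands still between calls to the robot, and variables do not carry over. Pictures are saved under pics/ and viewed, and the job is handed in when it is done.

Besides the shell and the picture viewer there is one more tool, called as name(argument=value, ...) on one line, values as JSON. play_rows: Moves the arm, as the interface text tells. Its arguments: {"type":"object","properties":{"plan":{"type":"array","items":{"type":"array","items":{"type":"array","items":{"type":"number"}}}},"grip_force":{"type":"number"}},"required":["plan"]}

```bash
mkdir -p pics
python3 - <<'E'
from rig import manip
import numpy as np, cv2
s=manip.get_state(); print(s)
for n in ["scene","side","wrist"]:
    im,d=manip.get_image(n); cv2.imwrite(f"pics/{n}0.png",im[:,:,::-1]); np.savez(f"{n}0.npz",im=im,d=d)
    print(n,manip.camera_params(n), (d>0).mean())
E
```

```text
{'clock': 0.0, 'qpos': array([-1.20997812e-01,  2.76572738e-01,  1.50614729e+00,  7.84491257e-07,
        1.36072491e+00, -1.20979840e-01]), 'qd': array([-0.00206678, -0.0020268 ,  0.00094511,  0.00172843, -0.00189679,
        0.00035805]), 'effort': array([ 6.20495921e-04, -4.16768074e+01, -2.45808578e+01, -1.52056768e-04,
        1.11346930e-02,  1.69860516e-05]), 'position': array([5.74453043e-01, 6.26564239e-05, 2.30446785e-01]), 'ee_rot': array([ 0.49947951,  0.49960074,  0.50051099, -0.5004079 ]), 'contact_force': array([-0.21034009,  0.43629909, -0.26791228]), 'moment': array([0.05810701, 0.03074714, 0.01642327]), 'width': 0.08549453560946288}
scene {'intrinsics': array([[503.52742032,   0.        , 270.98810598],
       [  0.        , 503.52742032, 210.59215911],
       [  0.        ,   0.        ,   1.        ]]), 'R': array([[-0.65310265,  0.75721839, -0.00878891],
       [ 0.60070604,  0.51097376, -0.61486427],
       [-0.46109563, -0.40684903, -0.78858397]]), 't': array([ 0.34866276, -0.34246885,  1.47318984])} 0.9961394557823129
side {'intrinsics': array([[481.13878768, 
[... 201 characters left out ...]
9558, -0.77384615, -0.62813467],
       [ 0.0580011 ,  0.62547951, -0.77808178]]), 't': array([-0.6072331 ,  0.14986594,  0.9581615 ])} 0.9962372448979592
wrist {'intrinsics': array([[346.03452627,   0.        , 284.5468593 ],
       [  0.        , 346.03452627, 204.76248197],
       [  0.        ,   0.        ,   1.        ]]), 'mount': array([[ 5.76368442e-04, -3.14835162e-01,  9.49146189e-01,
        -1.42237873e-01],
       [ 9.99999749e-01,  5.72379704e-04, -4.17388854e-04,
         9.06963142e-05],
       [-4.11863327e-04,  9.49146192e-01,  3.14835413e-01,
        -8.10563741e-02],
       [ 0.00000000e+00,  0.00000000e+00,  0.00000000e+00,
         1.00000000e+00]])} 0.9960246598639456
```

View pics/scene0.png

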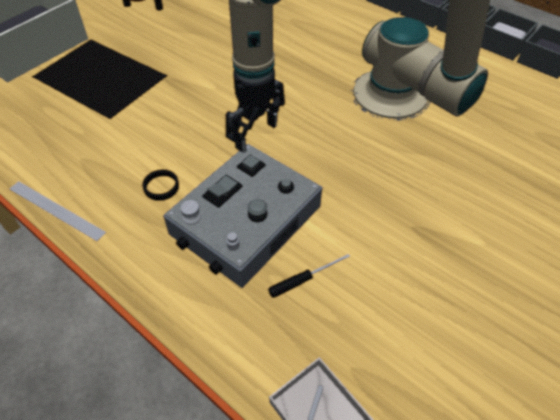

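View pics/side0.png

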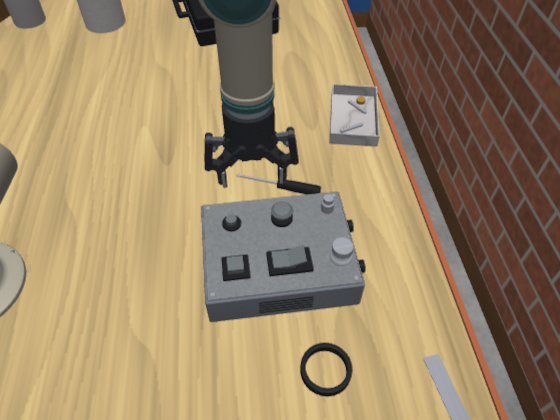

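View pics/wrist0.png

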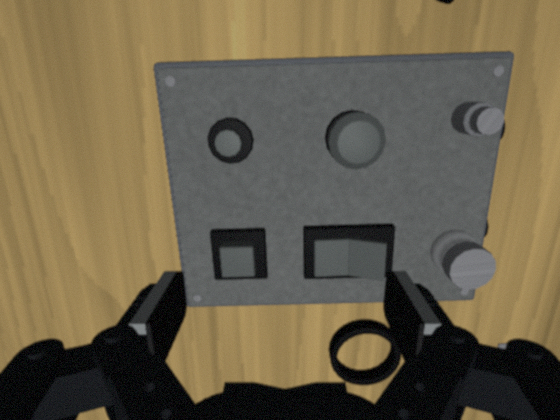

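```bash
cat > h.py <<'E'
from rig import manip
import numpy as np, cv2
from scipy.spatial.transform import Rotation as Ro
def T_wrist(s):
    M=np.eye(4); q=s["ee_rot"]; M[:3,:3]=Ro.from_quat([q[1],q[2],q[3],q[0]]).as_matrix(); M[:3,3]=s["position"]
    return M
def cam(name,s=None):
    p=manip.camera_params(name)
    if name=="wrist": C=T_wrist(s)@p["mount"]
    else:
        C=np.eye(4); C[:3,:3]=p["R"].T; C[:3,3]=-p["R"].T@p["t"]
    return p["intrinsics"],C
def cloud(d,K,C):
    v,u=np.mgrid[:d.shape[0],:d.shape[1]]
    P=np.stack([(u-K[0,2])/K[0,0]*d,(v-K[1,2])/K[1,1]*d,d],-1)
    return P@C[:3,:3].T+C[:3,3]
def ray(u,v,z,K,C):
    r=C[:3,:3]@np.array([(u-K[0,2])/K[0,0],(v-K[1,2])/K[1,1],1]); o=C[:3,3]
    return o+r*(z-o[2])/r[2]
E
python3 - <<'E'
from h import *
s=manip.get_state(); print(T_wrist(s).round(3))
for n in ["wrist","scene","side"]:
    z=np.load(n+"0.npz"); K,C=cam(n,s); W=cloud(z["d"],K,C); np.save(n+"W.npy",W)
    m=(abs(W[...,2]-.08)<.006)&(z["d"]>0)&(W[...,0]>.35)&(W[...,0]<.85)&(abs(W[...,1])<.3)
    m=cv2.morphologyEx(m.astype(np.uint8),cv2.MORPH_OPEN,np.ones((3,3)))
    k,l,st,_=cv2.connectedComponentsWithStats(m); i=1+np.argmax(st[1:,4]); m=l==i
    p=W[m]; print(n,m.sum(),"z",np.median(p[:,2]))
    r=cv2.minAreaRect((p[:,:2]*1000).astype(np.float32)); print(r)
    im=z["im"].copy()
    if n=="wrist":
        # controls: black & raised comps
        c=np.array(r[0])/1000
        for (u,v) in [(230,141),(356,138),(239,253),(348,251),(332,250),(365,255),(490,121),(470,266)]:
            print((u,v),W[v,u].round(4), im[v,u])
E
```

```text
[[-0.001  1.    -0.     0.575]
 [ 0.    -0.    -1.     0.   ]
 [-1.    -0.001 -0.     0.231]
 [ 0.     0.     0.     1.   ]]
wrist 62532 z 0.0796127550616105
((615.715576171875, -7.727943420410156), (287.7397155761719, 227.90518188476562), 1.6743996143341064)
(230, 141) [0.5749 0.0811 0.3729] [ 98 103 102]
(356, 138) [0.6272 0.0475 0.1148] [ 99 104 102]
(239, 253) [ 0.5347 -0.0538  0.0999] [87 92 91]
(348, 251) [ 0.6304 -0.0537  0.0958] [80 86 84]
(332, 250) [ 0.616  -0.052   0.0973] [88 92 92]
(365, 255) [ 0.6442 -0.0547  0.1016] [75 81 80]
(490, 121) [0.7227 0.0599 0.1165] [122 123 127]
(470, 266) [ 0.7269 -0.0561  0.1185] [124 125 127]
scene 7635 z 0.0796156935061253
((616.3973388671875, -8.616134643554688), (287.5766906738281, 229.51690673828125), 1.4980770349502563)
side 11105 z 0.07972525052428792
((616.3677978515625, -9.731491088867188), (288.19586181640625, 230.59657287597656), 1.5177444219589233)
```

Run:
```python
from h import *
z=np.load("wrist0.npz"); W=np.load("wristW.npy"); g=z["im"].max(-1)
s=manip.get_state(); K,C=cam("wrist",s)
m=((g<45)).astype(np.uint8); m[300:]=0
n,l,st,ce=cv2.connectedComponentsWithStats(m)
for i in range(1,n):
    if st[i,4]>150:
        x,y,w,h,a=st[i]; print(st[i])
        cs,_=cv2.findContours((l==i).astype(np.uint8),cv2.RETR_EXTERNAL,cv2.CHAIN_APPROX_NONE)
        P=np.array([ray(u,v,.0885,K,C)[:2]*1000 for u,v in cs[0][:,0]],np.float32); print(cv2.minAreaRect(P))
c=np.array([.6162,-.0087]);a=.0275
for nm,p in dict(rock=(15,-52),far=(37,-52),plg=(-85,-52),start=(-85,52),stop=(15,52)).items():
    p=np.array(p)/1000; X=c+[p[0]*np.cos(a)-p[1]*np.sin(a),p[0]*np.sin(a)+p[1]*np.cos(a)]; print(nm,X.round(4))
    r=(np.hypot(W[...,0]-X[0],W[...,1]-X[1])<.004)&(z["d"]>0)&(W[...,2]<.15); print(np.median(W[r],0).round(4))
```

```text
[326 111  30  39 164]
((615.617919921875, 53.150360107421875), (36.343379974365234, 11.55772876739502), 57.264583587646484)
[208 118  45  45 924]
((529.9234619140625, 42.04243087768555), (35.88713455200195, 35.61096954345703), 0.03169497475028038)
[ 304  224  107   76 2414]
((642.6483764648438, -69.74691772460938), (100.78435516357422, 77.33245849609375), 1.0366407632827759)
[ 211  228   56   51 1518]
((532.9154663085938, -60.03916931152344), (48.466060638427734, 49.390804290771484), 1.7123446464538574)
[158 272  28  28 489]
((466.96710205078125, -93.40199279785156), (26.241147994995117, 28.957523345947266), 0.09743908047676086)
[415 284  19  16 152]
((705.3540649414062, -100.04914855957031), (8.06697940826416, 24.928678512573242), 44.75557327270508)
rock [ 0.6326 -0.0603]
[ 0.6325 -0.0599  0.0977]
far [ 0.6546 -0.0597]
[ 0.6546 -0.0596  0.106 ]
plg [ 0.5327 -0.063 ]
[ 0.5326 -0.0631  0.1002]
start [0.5298 0.0409]
[0.5297 0.0409 0.0993]
stop [0.6298 0.0437]
[0.6299 0.0439 0.1153]
```

play_rows(plan=[[[1,0,0,0,0],[1,0,0.04,0.03,0],[1,0.02,0.08,0.059,0],[1,0.05,0.08,0.059,0],[1,0.08,0.08,0.059,0],[1,0.1,0.08,0.059,0],[1,0.1,0.08,0.059,0],[1,0.1,0.08,0.059,0],[1,0.1,0.08,0.059,0]]])

```text
clock: 1.05
position: [0.6556, -0.0591, 0.1322]
ee_rot: [0.501, 0.5, 0.5, -0.5]
contact_force: [0.1, -0.3, 1.1]
width: 0.0003
```

Run:
```python
from h import *
print(manip.get_state())
for n in ["side","wrist"]:
    im,d=manip.get_image(n); cv2.imwrite(f"pics/{n}1.png",im[:,:,::-1])
```

```text
{'clock': 1.05, 'qpos': array([-1.95437827e-01,  4.61757947e-01,  1.46623082e+00, -1.09105142e-04,
        1.21196196e+00, -1.95503870e-01]), 'qd': array([ 0.0012136 , -0.00719116, -0.00342373,  0.00018791, -0.00128484,
       -0.00165658]), 'effort': array([-5.98033494e-02, -4.98784339e+01, -2.24942636e+01, -3.92017158e-03,
        2.79098604e-02, -3.88348127e-07]), 'position': array([ 0.65555579, -0.05906807,  0.13222913]), 'ee_rot': array([ 0.50052839,  0.50026668,  0.49952341, -0.49968085]), 'contact_force': array([ 0.09315435, -0.25654703,  1.09598434]), 'moment': array([-0.02545107,  0.06550635, -0.00342946]), 'width': 0.0002641740331012086}
```

View pics/side1.png

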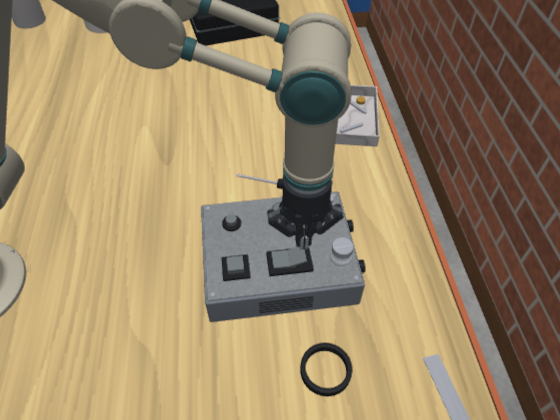

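View pics/wrist1.png

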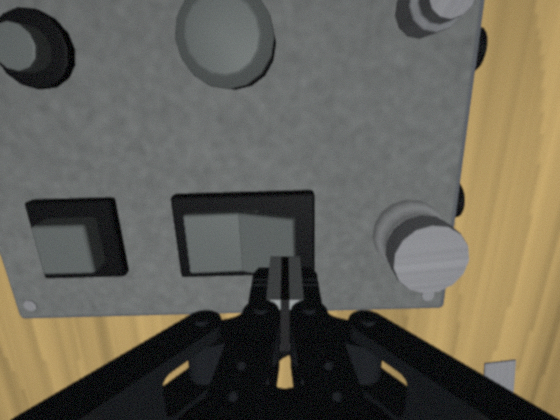

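play_rows(plan=[[[1,0.01,0,0,0],[1,0.02,0,0,0],[1,0.023,0,0,0],[1,0.026,0,0,0],[1,0.029,0,0,0],[1,0.032,0,0,0],[1,0.034,0,0,0],[1,0.034,0,0,0],[1,0.034,0,0,0]]])

```text
clock: 2.05
position: [0.6555, -0.0593, 0.0983]
ee_rot: [0.501, 0.5, 0.499, -0.5]
contact_force: [1.2, 0.4, 1.4]
width: 0.0002
```

play_rows(plan=[[[1,0.001,0,0,0],[1,0.002,0,0,0],[1,0.003,0,0,0],[1,0.003,0,0,0]]])

```text
clock: 2.45
position: [0.6556, -0.0593, 0.0978]
ee_rot: [0.501, 0.5, 0.499, -0.499]
contact_force: [-1.9, 0.5, 13.2]
width: 0.0
```

play_rows(plan=[[[1,0.002,0,0,0],[1,0.003,0,0,0],[1,0.003,0,0,0]]])

```text
clock: 2.75
position: [0.6556, -0.0593, 0.0978]
ee_rot: [0.502, 0.501, 0.499, -0.499]
contact_force: [-3.1, 1.7, 15.2]
width: -0.0002
```

play_rows(plan=[[[1,-0.02,0,0,0],[1,-0.05,0,0,0],[1,-0.05,-0.06,0.001,0],[1,-0.05,-0.123,0.003,0],[1,-0.05,-0.123,0.003,0],[1,-0.05,-0.123,0.003,0],[1,-0.05,-0.123,0.003,0]]])

```text
clock: 3.45
position: [0.5322, -0.0625, 0.1474]
ee_rot: [0.502, 0.501, 0.498, -0.499]
contact_force: [0.1, 0.4, 0.8]
width: 0.0004
```

Run:
```python
from h import *
s=manip.get_state()
im,d=manip.get_image("wrist"); cv2.imwrite(f"pics/wrist2.png",im[:,:,::-1]); np.savez("wrist2.npz",im=im,d=d)
K,C=cam("wrist",s);W=cloud(d,K,C)
for x in (.605,.615,.625,.6325,.640,.648,.655,.66):
    r=(abs(W[...,0]-x)<.003)&(abs(W[...,1]+.058)<.006)&(d>0); print(x,r.sum(),np.median(W[r],0).round(4) if r.any() else 0)
```

```text
0.605 325 [ 0.6044 -0.0581  0.107 ]
0.615 158 [ 0.6151 -0.058   0.1037]
0.625 155 [ 0.625  -0.0581  0.0994]
0.6325 183 [ 0.6327 -0.0579  0.0974]
0.64 179 [ 0.6398 -0.0577  0.0974]
0.648 182 [ 0.648  -0.0582  0.0975]
0.655 185 [ 0.6549 -0.058   0.0975]
0.66 132 [ 0.6592 -0.0578  0.0973]
```

View pics/wrist2.png

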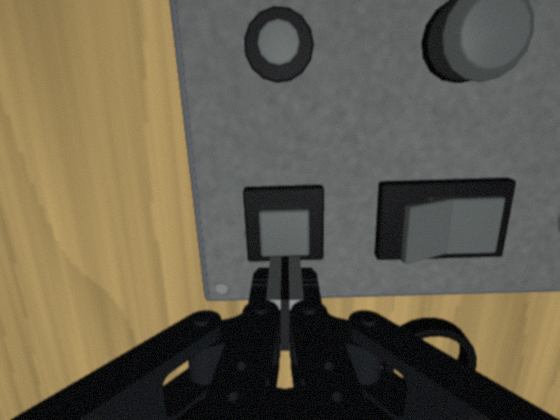

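The picture shows the rocker tipped: its right half is level at 97.4 mm (pixel 475,225) and the left half stands up. The fingertips are over the square plunger (285,232), so I press that next.

play_rows(plan=[[[1,0.02,0,0,0],[1,0.04,0,0,0],[1,0.044,0,0,0],[1,0.047,0,0,0],[1,0.05,0,0,0],[1,0.053,0,0,0],[1,0.055,0,0,0],[1,0.056,0,0,0],[1,0.056,0,0,0]]])

```text
clock: 4.4
position: [0.5338, -0.0626, 0.0933]
ee_rot: [0.502, 0.501, 0.498, -0.499]
contact_force: [-5.2, 0.9, 11.8]
width: -0.0001
```

play_rows(plan=[[[1,0.002,0,0,0],[1,0.003,0,0,0],[1,0.003,0,0,0],[1,0.003,0,0,0]]])

```text
clock: 4.8
position: [0.5339, -0.0626, 0.0932]
ee_rot: [0.503, 0.501, 0.497, -0.498]
contact_force: [-7.4, 1.9, 19.2]
width: -0.0002
```

play_rows(plan=[[[1,-0.02,0,0,0],[1,-0.05,0,0,0],[1,-0.05,-0.002,-0.05,0],[1,-0.05,-0.004,-0.104,0],[1,-0.05,-0.004,-0.104,0],[1,-0.05,-0.004,-0.104,0],[1,-0.05,-0.004,-0.104,0]]])

```text
clock: 5.5
position: [0.53, 0.0408, 0.1429]
ee_rot: [0.504, 0.501, 0.497, -0.498]
contact_force: [0.1, 0.6, -0.1]
width: -0.0003
```

Run:
```python
from h import *
s=manip.get_state(); print(s["position"],T_wrist(s).round(3).tolist())
for n in ["scene","wrist","side"]:
    im,d=manip.get_image(n); cv2.imwrite(f"pics/{n}3.png",im[:,:,::-1])
    K,C=cam(n,s);W=cloud(d,K,C)
    for nm,c in dict(plg=(.5326,-.0625),start=(.5298,.0412),far=(.655,-.059)).items():
        r=(np.hypot(W[...,0]-c[0],W[...,1]-c[1])<.006)&(d>0)&(W[...,2]<.125); print(n,nm,r.sum(),np.median(W[r],0).round(4) if r.any() else 0)
```

```text
[0.53002607 0.04077713 0.14294197] [[0.01, 1.0, 0.001, 0.53], [-0.004, 0.001, -1.0, 0.041], [-1.0, 0.01, 0.004, 0.143], [0.0, 0.0, 0.0, 1.0]]
scene plg 15 [ 0.5337 -0.0635  0.0927]
scene start 19 [0.5297 0.0416 0.0989]
scene far 18 [ 0.655  -0.0587  0.0974]
wrist plg 135 [ 0.5316 -0.0625  0.0931]
wrist start 302 [0.5299 0.0412 0.0991]
wrist far 44 [ 0.6573 -0.0553  0.0975]
side plg 30 [ 0.5327 -0.0622  0.093 ]
side start 21 [0.5302 0.0408 0.0998]
side far 26 [ 0.6559 -0.0596  0.0977]
```

View pics/wrist3.png

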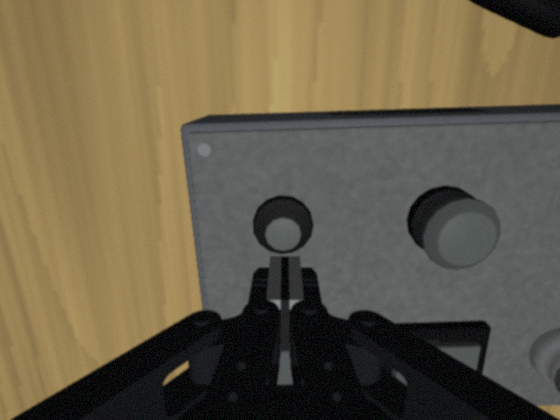

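View pics/side3.png

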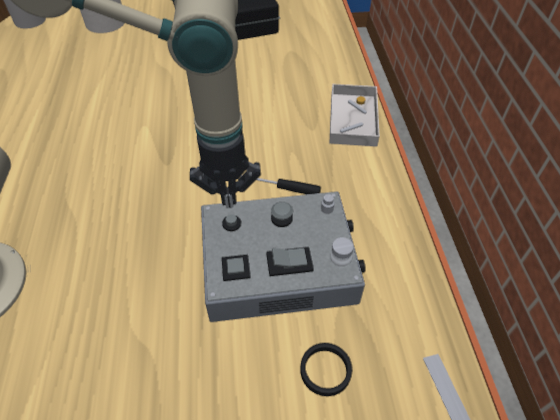

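The plunger now reads 93.0 mm, which is its stop. The start button (282,235) is just below the fingertips' line, and the loose things look unmoved.

play_rows(plan=[[[1,0.02,0,0,0],[1,0.038,0,0,0],[1,0.042,0,0,0],[1,0.045,0,0,0],[1,0.048,0,0,0],[1,0.051,0,0,0],[1,0.053,0,0,0],[1,0.054,0,0,0],[1,0.054,0,0,0],[1,0.054,0,0,0]]])

```text
clock: 6.65
position: [0.5305, 0.0394, 0.0931]
ee_rot: [0.504, 0.502, 0.496, -0.498]
contact_force: [-8.4, -1.5, 26.7]
width: 0.0001
```

play_rows(plan=[[[1,0.003,0,0,0],[1,0.003,0,0,0],[1,0.003,0,0,0],[1,0.003,0,0,0],[1,0.003,0,0,0],[1,0.003,0,0,0],[1,0.003,0,0,0],[1,0.003,0,0,0],[1,0.003,0,0,0],[1,0.003,0,0,0]]])

```text
clock: 7.65
position: [0.5305, 0.0394, 0.0933]
ee_rot: [0.505, 0.502, 0.495, -0.498]
contact_force: [-6.8, -0.6, 19.6]
width: 0.0002
```

play_rows(plan=[[[1,0.003,0,0,0],[1,0.003,0,0,0],[1,0.003,0,0,0],[1,0.003,0,0,0],[1,0.003,0,0,0],[1,0.003,0,0,0],[1,0.003,0,0,0],[1,0.003,0,0,0]]])

```text
clock: 8.45
position: [0.5305, 0.0394, 0.0933]
ee_rot: [0.505, 0.502, 0.495, -0.498]
contact_force: [-6.4, -1.2, 18.1]
width: -0.0001
```

play_rows(plan=[[[1,0.003,0,0,0],[1,0.003,0,0,0],[1,-0.02,0,0,0],[1,-0.06,0,0,0],[1,-0.11,0,0,0],[1,-0.11,0,0,0],[1,-0.11,0,0,0],[1,-0.11,0,0,0]]])

```text
clock: 9.25
position: [0.5282, 0.0401, 0.2024]
ee_rot: [0.505, 0.502, 0.495, -0.498]
contact_force: [-0.0, -0.4, -1.2]
width: -0.0001
```

Run:
```python
from h import *
s=manip.get_state(); print(s["clock"],s["position"],s["contact_force"])
for n in ["scene","wrist","side"]:
    im,d=manip.get_image(n); cv2.imwrite(f"pics/{n}4.png",im[:,:,::-1])
    K,C=cam(n,s);W=cloud(d,K,C)
    for nm,c in dict(plg=(.5326,-.0625),start=(.5298,.0412),far=(.655,-.059),stop=(.6299,.0437)).items():
        r=(np.hypot(W[...,0]-c[0],W[...,1]-c[1])<.006)&(d>0)&(W[...,2]<.125); print(n,nm,r.sum(),np.median(W[r],0).round(4) if r.any() else 0)
```

```text
9.25 [0.52818044 0.04011159 0.20237881] [-0.0395039  -0.42891041 -1.18597217]
scene plg 16 [ 0.5324 -0.0621  0.093 ]
scene start 19 [0.5309 0.0414 0.0991]
scene far 18 [ 0.6555 -0.058   0.097 ]
scene stop 18 [0.6299 0.0441 0.1147]
wrist plg 0 0
wrist start 192 [0.5299 0.0412 0.0996]
wrist far 133 [ 0.6551 -0.059   0.0979]
wrist stop 213 [0.6297 0.0437 0.1157]
side plg 26 [ 0.5324 -0.0631  0.093 ]
side start 26 [0.53   0.0409 0.0994]
side far 26 [ 0.6551 -0.0596  0.0985]
side stop 27 [0.6302 0.0439 0.115 ]
```

View pics/side4.png

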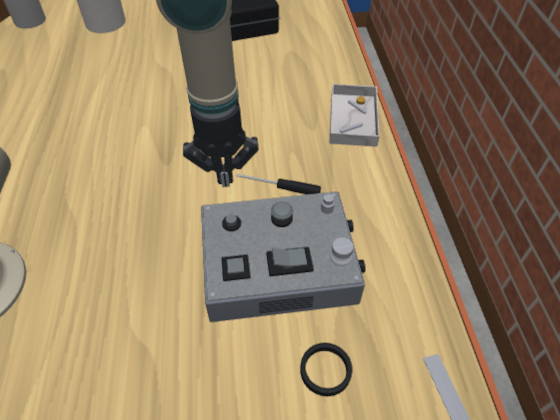

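View pics/scene4.png

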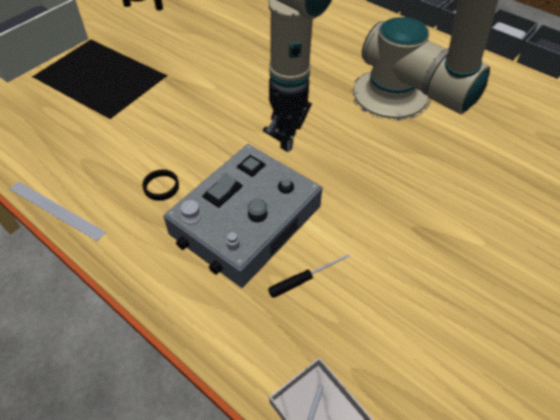

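Both views show the rocker on, the plunger in and the start button out again. The jar, socket, screwdriver and ring sit at the same pixels as at the start, and the arm is clear, so I hand the job in.

```bash
python3 -c "
from rig import manip
print(manip.sign_off())"
```

```text
the job is handed in; nothing more can be done
None
```

I ran the start sequence in the order you asked, with the fingers shut, and handed the job in; the arm's clock read about 9.3 s. `sign_off` gives no verdict, so success rests on my own checks below.

1. **Rocker:** I pushed the raised end down until it stopped, at about 15 N. In the wrist depth picture the +x half lay level at 97.4 mm and the other half stood up. The final readings were 97.0, 97.9 and 98.5 mm in the three cameras, which agree only to within 1.5 mm.
2. **Plunger:** I pushed it to its stop at about 19 N. Its top reads 93.0 mm in the scene and side views, against about 100.2 mm before. The fingers hid it from the wrist camera in the last look.
3. **Start button:** I held it fully down for about 2.2 s with 18–27 N, then let go. Its top is back at 99.1–99.6 mm, the same as at the start.

The mushroom stop was not touched; its top reads about 115 mm, as before. The loose things look unmoved in the scene and side pictures; I compared them by eye rather than measuring. The arm was clear of everything, with the fingertips at 202 mm and about 1 N on the force reading.

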